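# Sweep the loose valve parts into the parts pan

## Task

Clear the bench in front of the vise: with the fingertips, sweep the bronze bonnet nut, the ribbed white nylon spacer and the brass packing gland along the benchtop and over the lip of the open stainless parts pan, until all three lie flat and wholly inside it. Slide them; do not pick them up, tip them over or flick them. Leave the valve body, the handwheel and everything else on the bench where it is.

Things in the scene. Friction and masses are not known exactly. Their poses are not given: they have to be found in the camera images.
- bonnet_nut: bronze hexagon nut with an open bore, lying flat; 46 mm across flats, 53 mm across corners, 22 mm high, bore 29 mm, about 0.15 kg. Origin: centre of its underside; x points at one of the flats, z up. To be swept, like the next two; they slide when pushed from the side, with a friction coefficient of 0.5 to 0.7 and a mass 0.7 to 1.4 times that given.
- nylon_spacer: white nylon ring spacer with four ribs round it, lying flat; 41 mm in diameter, 20 mm high, bore 21 mm, about 0.03 kg. Origin: centre of its underside, z up. To be swept.
- packing_gland: brass packing gland, a flanged bush lying flange down: flange 43 mm in diameter and 13 mm high, above it a sleeve 26 mm in diameter up to 25 mm, about 0.12 kg. Origin: centre of its underside, z up. To be swept.
- parts_pan: low stainless pan like a dustpan, screwed to the bench (cannot move). Origin: on the bench under the middle of its floor; x points in through the open front, y left when looking in. Floor 2 mm thick, x = -75 to +75 mm, 190 mm wide inside. Side walls from x = -75 mm and back wall at x = +75 mm: 3 mm thick, 38 mm high. Two flat screw tabs behind. No cover.
- pan_lip (a point): middle of the front edge of the pan's bevelled lip, at bench height, axes as the pan's: 105 mm in front of the pan's origin. Over the full width of the pan the lip rises gently from the bench here to the 2 mm floor 30 mm further in, so parts pushed against it slide up.
- valve_body: stainless globe valve body with its open neck up, about 92 mm long (its x axis, the pipe axis), 50 mm wide, 64 mm high, 0.8 kg, loose. Origin: centre of its underside. To be left alone.
- handwheel: red plastic five-spoke handwheel lying flat, 85 mm in diameter, rim 13 mm high, hub 19 mm high, 0.07 kg, loose. Origin: centre of its underside. To be left alone.
- bonnet: stainless valve bonnet standing upright on its 52 mm round flange, stem up, 72 mm high, 0.35 kg, loose. Origin: centre of its underside. To be left alone.
- spanner: steel open-ended spanner lying flat along its x axis, 170 mm long, up to 38 mm wide, 8 mm high, 0.18 kg, loose. Origin: under its middle. To be left alone.
- paste_jar: white jar of sealing paste with a blue cap, 56 mm in diameter, 60 mm high, 0.16 kg, loose. Origin: centre of its underside. To be left alone.
- vise: cast iron bench vise with worn 80 mm jaws, 112 mm high, fixed on the bench. Origin: on the bench below the front face of its moving jaw, where the screw comes out; x points away from the screw handle. It reaches from x = -30 mm (screw and tommy bar, the bar 126 mm long across) to x = +175 mm and is 130 mm wide. To be left alone.

How it is judged:
By the outcome, as a careful person would: the job done as asked, in the order asked, and still so for the second after the job is handed in, with the robot touching nothing.
It also fails if it takes over 70 s, if anything falls off the work surface, if the arm or the gripper's body presses on something with over 40 N, if the wrist force passes 120 N, or if a joint passes its speed limit or range.

## Robot

A 7-joint arm with a two-finger parallel gripper is mounted at the origin on the work surface. World frame = base frame: x ahead of the robot, y to its left, z up, the work surface at z = 0. Lengths are in m, angles in rad, forces in N, time in s.
With the tool pointing down it reaches from about 0.35 to 0.9 m from the base axis. Payload 19.9 kg.
Tool frame: the origin (TCP) lies on the mounting face of the last link; the fingertips stand 199 mm ahead of it and the grasp point (between the pads) lies 180 mm ahead of it (manip.tcp_to_grasp is the distance from the TCP to the grasp point, in m); z points along the fingers, y is the line along which they close (so a half turn about z gives the same grasp; the last joint's range is limited). The gripper opens to 94 mm and grips with 3 to 60 N. Pads are 16 mm wide; open, the fingers measure 119 mm over their backs; the gripper's body (75 mm by 177 mm) begins 78 mm behind the grasp point.
Start: joints at [-1.359, 0.417, -0.01, 1.614, 0.005, 1.111, -0.053], TCP at [0.156, 0.605, 0.405] pointing down, gripper open.
Joint ranges: [-2.81, 2.81], [-0.39, 2.02], [-1.27, 1.25], [0.06, 2.57], [-1.19, 4.33], [0.19, 2], [-2.82, 2.82]. Speed limits (rad/s): [1.89, 1.89, 2.39, 2.39, 3.01, 3.01, 3.01].

## Interface

Orientations are given as a rotation vector (axis times angle).
In Python, from cell import manip gives the robot as it stands.
- The arm moves only by the tool jog_arm, never from a script. Its argument "series" is a list of rows, each an object with "hand": the closure, from -1 (fully open) to 1 (shut); "slide": the shift along the tool's x, y, z in units of 150 mm (1.0 is 150 mm), a list of three; "roll": the turn about the tool's z in units of 45 degrees (1.0 is 45 degrees). In form: [{"hand": hand, "slide": [x, y, z], "roll": roll}, ...]. A call has 1 to 20 rows; each row is the pose to reach, as a shift and turn from the pose commanded when the call began, along the tool's axes at that moment; what a row does not reach only later rows make up. A row lasts 1/10 s, in which the tool goes at most 50 mm and 8.59 degrees, less where a joint would pass 70% of its speed; a pose out of reach is approached as far as the arm can. A call with a number of a shift or a turn outside -1 to 1 is refused whole. A call with a gripper value outside its range is refused whole. The fingers move at their own pace and stop on an object; the grip force is fixed at half the most. Time passes only in rows, so rows that repeat a pose let the fingers close. It gives the time, the measured TCP pose, the force, the opening and the grip force at its end, in the units of the state.
- manip.sense(): the state, without advancing time (a new reading comes with each control period).
- manip.capture(name): name is "scene" or "top" or "wrist"; returns the picture (480x640x3 uint8, red, green, blue); there is no depth.
- manip.get_calibration(name): a dict with "fx", "fy", "cx", "cy" (pixels), "pose" (4x4, takes a point from camera to world coordinates). Camera axes: x right, y up, looking along -z (the intrinsics and any distortion apply to the point x, -y, -z); pixel columns grow to the right and rows downward; lengths in m; the calibration is good to about 2 mm. A picture is of the moment at which its call begins: read the wrist's pose just before it. get_calibration takes no time and is no camera call; for the wrist camera it gives the pose at the moment of the call.
- manip.close_job(): hands the job in; it is judged then, once.
The state is a dict: "time": time; "joints": joint angles; "qd": joint speeds; "joint_efforts": joint torques, N m; "eef_pos": TCP position; "eef_rot": TCP orientation; "ft_force": force on the tool from outside, world axes, zero at the start; "wrist_torque": the same for the moment, N m; "gripper_width": opening from 0.0 (shut) to 1.0 (fully open); "gripper_force": force on a finger pad.
Only numpy, scipy, OpenCV 4.12 (cv2) and the standard library are available. Lean on these libraries where they do the work, as an engineer would, in place of code of your own. Each camera call takes 0.05 s, during which the arm holds its last target. There are 200 camera calls.

## Working session

There is one attempt and no reset: what is moved stays moved. The work goes in short steps, Python scripts to look and compute and a tool call to move; the robot and the scene stay as the last step left them, time stands still between calls to the robot, and variables do not carry over. Pictures are saved under pics/ and viewed, at most 10 in all, crops included, and the job is handed in when it is done.

Besides the shell and the picture viewer there is one more tool, called after "Request:" as name(argument=value, ...) on one line, values as JSON. jog_arm: Moves the arm, as the interface text tells. Shifts and turns lie within -1 to 1; 1 stands for 150 mm of shift or 45 degrees of turn. Its arguments: {"type":"object","properties":{"series":{"type":"array","items":{"type":"object","properties":{"hand":{"type":"number"},"slide":{"type":"array","items":{"type":"number","minimum":-1,"maximum":1}},"roll":{"type":"number","minimum":-1,"maximum":1}}}}},"required":["series"]}

```bash
mkdir -p pics
python3 - <<'E'
from cell import manip
import cv2
for n in("scene","top"):
    im=manip.capture(n); cv2.imwrite(f"pics/{n}0.png",im[:,:,::-1]); c=manip.get_calibration(n); print(n,c)
s=manip.sense();print(s)
E
```

```text
scene {'fx': 448.70833592528373, 'fy': 448.70833592528373, 'cx': 316.3292147742787, 'cy': 234.23603707184114, 'pose': array([[-0.35652356, -0.76117374,  0.54176147,  1.00612143],
       [ 0.9342161 , -0.29755205,  0.19673094,  0.09508305],
       [ 0.01145581,  0.5762615 ,  0.81718508,  0.69377726],
       [ 0.        ,  0.        ,  0.        ,  1.        ]])}
top {'fx': 562.528622852334, 'fy': 562.528622852334, 'cx': 313.77341127417856, 'cy': 245.9848893042437, 'pose': array([[-0.00682127,  0.99234396, -0.12331644,  0.40359051],
       [-0.99963511, -0.00354367,  0.02677863, -0.04637425],
       [ 0.02613662,  0.12345411,  0.99200603,  1.20820666],
       [ 0.        ,  0.        ,  0.        ,  1.        ]])}
{'time': 0.1, 'joints': array([-1.35948988,  0.41795429, -0.01030897,  1.61407807,  0.00468603,
        1.11068519, -0.05298433]), 'qd': array([-1.94089519e-03,  8.48205682e-05, -2.07938096e-03, -1.16838799e-03,
        6.81517363e-05, -3.92819566e-04, -3.26968035e-04]), 'joint_efforts': array([ 1.97155787e-03, -8.52576685e+01,  6.39685504e-01, -4.26692319e+01,
       -4.90132452e-02,  1.65483024e-02,  4.05110825e-05]), 'eef_pos': array([0.15628941, 0.60503689, 0.40407781]), 'eef_rot': array([-3.96006629e-01, -3.11646417e+00,  1.72589800e-03]), 'ft_force': array([-0.05483252,  0.05911697, -0.0281433 ]), 'wrist_torque': array([0.02098694, 0.00553917, 0.04331247]), 'gripper_force': 0.0, 'gripper_width': 0.9978419184630449}
```

View pics/top0.png

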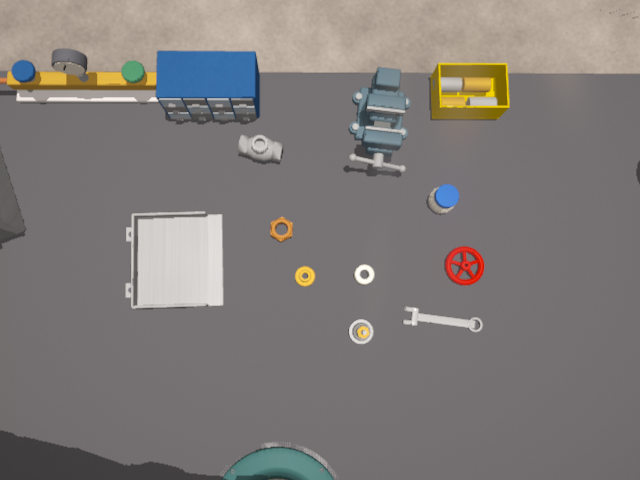

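View pics/scene0.png

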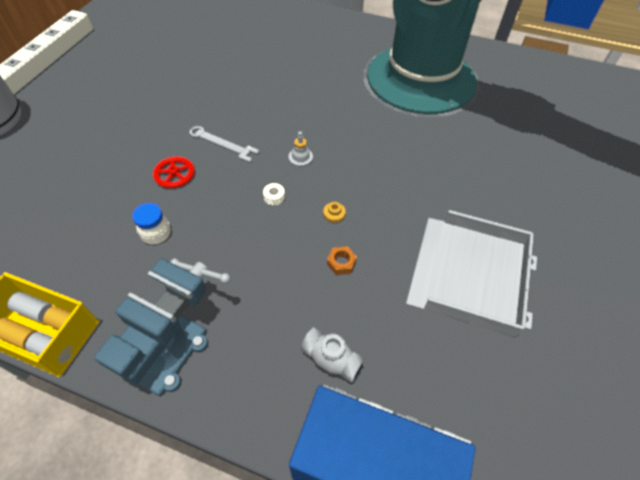

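The top view shows the nut near (281,229), the gland (305,276), the spacer (364,274) and the bonnet (361,331). The pan opens to image right, with its lip edge at column ~222 and rows 214–305. I'll enlarge this region to read it more closely.

```bash
cat > h.py <<'E'
import numpy as np,cv2
from cell import manip
def w(n,u,v,z,c=None):
    c=c or manip.get_calibration(n);P=c["pose"]
    d=P[:3,:3]@np.array([(u-c["cx"])/c["fx"],-(v-c["cy"])/c["fy"],-1]);o=P[:3,3]
    return o+d*(z-o[2])/d[2]
E
python3 - <<'E'
import cv2
from h import *
im=cv2.imread("pics/top0.png")[195:345,120:390]
im=cv2.resize(im,None,fx=2.96,fy=2.96,interpolation=cv2.INTER_CUBIC);cv2.imwrite("pics/crop.png",im)
for n,u,v,z in [("nut",281.5,229.3,.022),("gland",305.3,275.9,.025),("spacer",364.5,274,.02),("bonnetbase",361,331,.005),("lipL",222,214.5,0),("lipR",223,305,0),("backL",133,213,.038),("backR",133,307,.038),("valve",261,149,.03),("bar",405,169,.06),("bar2",352,157,.06)]: print(n,w("top",u,v,z).round(4))
for n,u,v,z in [("nut",342,259,.022),("gland",335,210,.02),("spacer",274.5,192,.02)]: print(n,w("scene",u,v,z).round(4))
E
```

```text
nut [ 0.5871 -0.0099  0.022 ]
gland [ 0.4873 -0.06    0.025 ]
spacer [ 0.491  -0.1857  0.02  ]
bonnetbase [ 0.3711 -0.1778  0.005 ]
lipL [0.6234 0.1198 0.    ]
lipR [0.4279 0.1151 0.    ]
backL [0.62   0.3003 0.038 ]
backR [0.4242 0.294  0.038 ]
valve [0.7608 0.034  0.03  ]
bar [ 0.7087 -0.2703  0.06  ]
bar2 [ 0.7346 -0.1591  0.06  ]
nut [ 0.5942 -0.0054  0.022 ]
gland [ 0.4935 -0.0541  0.02  ]
spacer [ 0.4945 -0.1799  0.02  ]
```

View pics/crop.png

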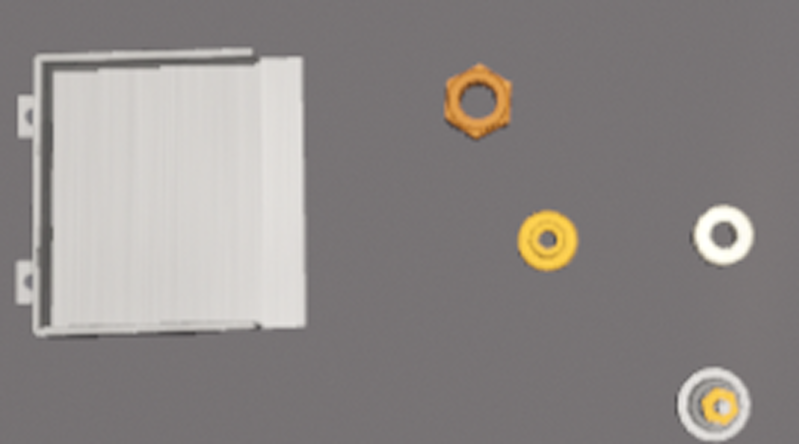

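The crop confirms the centres: nut (478,101), gland (548,240) and spacer (723,236). The nut's flats face left and right, and the pan is almost square to the bench. My plan is to turn the fingers across the push direction and cradle each part between two half-open fingertips. First I'll take a closer look with the wrist camera.

```bash
cat >> h.py <<'E'
from scipy.spatial.transform import Rotation as Ro
def plan(p,az,s=None):
    """full delta to world TCP p and tool-y azimuth az (deg): slide, roll units"""
    s=s or manip.sense();R=Ro.from_rotvec(s["eef_rot"]).as_matrix()
    d=R.T@(np.array(p)-s["eef_pos"]);a=np.degrees(np.arctan2(R[1,1],R[0,1]))
    print("t",s["time"],"pos",s["eef_pos"].round(4),"az",a.round(2),"F",s["ft_force"].round(1),"grip",s["gripper_width"])
    print("slide",(d/.15).round(3),"roll",round((a-az)/45,3))   # tool z down: roll + lowers azimuth
E
python3 - <<'E'
from h import *
plan([.50,-.10,.45],0)
E
```

```text
t 0.1 pos [0.1563 0.605  0.4041] az 75.52 F [-0.1  0.1 -0. ] grip 0.9978419184630449
slide [-3.394 -3.978 -0.302] roll 1.678
```

Request:
jog_arm(series=[{"hand":-1,"slide":[-0.85,-1,-0.1],"roll":0},{"hand":-1,"slide":[-0.85,-1,-0.1],"roll":0},{"hand":-1,"slide":[-0.85,-1,-0.1],"roll":0},{"hand":-1,"slide":[-0.85,-1,-0.1],"roll":0},{"hand":-1,"slide":[-0.85,-1,-0.1],"roll":0},{"hand":-1,"slide":[-0.85,-1,-0.1],"roll":0},{"hand":-1,"slide":[-0.85,-1,-0.1],"roll":0}])

```text
time: 0.8
eef_pos: [0.2417, 0.4287, 0.4195]
eef_rot: [-0.394, -3.117, 0.0]
ft_force: [0.2, -0.1, -0.2]
gripper_width: 1.001
gripper_force: 0.0
```

Request:
jog_arm(series=[{"hand":-1,"slide":[-0.85,-1,-0.1],"roll":0},{"hand":-1,"slide":[-0.85,-1,-0.1],"roll":0},{"hand":-1,"slide":[-0.85,-1,-0.1],"roll":0},{"hand":-1,"slide":[-0.85,-1,-0.1],"roll":0},{"hand":-1,"slide":[-0.85,-1,-0.1],"roll":0},{"hand":-1,"slide":[-0.85,-1,-0.1],"roll":0},{"hand":-1,"slide":[-0.85,-1,-0.1],"roll":0}])

```text
time: 1.5
eef_pos: [0.3277, 0.2522, 0.4345]
eef_rot: [-0.393, -3.117, 0.001]
ft_force: [0.3, -0.1, 0.1]
gripper_width: 1.0
gripper_force: 0.0
```

Request:
jog_arm(series=[{"hand":-1,"slide":[-0.85,-1,-0.1],"roll":1},{"hand":-1,"slide":[-0.85,-1,-0.1],"roll":1},{"hand":-1,"slide":[-0.85,-1,-0.1],"roll":1},{"hand":-1,"slide":[-0.85,-1,-0.1],"roll":1},{"hand":-1,"slide":[-0.85,-1,-0.1],"roll":1},{"hand":-1,"slide":[-0.85,-1,-0.1],"roll":1},{"hand":-1,"slide":[-0.85,-1,-0.1],"roll":1}])

```text
time: 2.2
eef_pos: [0.4142, 0.075, 0.4494]
eef_rot: [-1.557, -2.729, 0.001]
ft_force: [-0.5, -0.3, 0.4]
gripper_width: 0.997
gripper_force: 0.0
```

Run:
```python
from h import *
plan([.50,-.10,.45],0)
```

```text
t 2.2 pos [0.4142 0.075  0.4494] az 30.59 F [-0.5 -0.3  0.4] grip 0.9974373437271343
slide [-1.295 -0.101 -0.003] roll 0.68
```

Request:
jog_arm(series=[{"hand":-0.5,"slide":[-1,-0.1,0],"roll":0.68},{"hand":0,"slide":[-1,-0.1,0],"roll":0.68},{"hand":0.4,"slide":[-1,-0.1,0],"roll":0.68},{"hand":0.4,"slide":[-1,-0.1,0],"roll":0.68},{"hand":0.4,"slide":[-1,-0.1,0],"roll":0.68},{"hand":0.4,"slide":[-1,-0.1,0],"roll":0.68},{"hand":0.4,"slide":[-1,-0.1,0],"roll":0.68},{"hand":0.4,"slide":[-1,-0.1,0],"roll":0.68}])

```text
time: 3.0
eef_pos: [0.4773, -0.0622, 0.4497]
eef_rot: [-2.219, -2.224, -0.0]
ft_force: [0.5, -0.1, 0.3]
gripper_width: 0.355
gripper_force: 0.0
```

Run:
```python
from h import *
import pickle
plan([.50,-.10,.45],0)
c=manip.get_calibration("wrist");print(c)
im=manip.capture("wrist");cv2.imwrite("pics/wr1.png",im[:,:,::-1]);pickle.dump(c,open("wr1.pkl","wb"))
```

```text
t 3.0 pos [ 0.4773 -0.0622  0.4497] az 0.11 F [ 0.5 -0.1  0.3] grip 0.3549259171914168
slide [-0.253  0.151 -0.002] roll 0.002
{'fx': 353.2542957380038, 'fy': 353.2542957380038, 'cx': 316.3628727956553, 'cy': 240.1497922265719, 'pose': array([[ 9.99996685e-01, -2.26721624e-03, -1.22094245e-03,
         4.77825349e-01],
       [ 2.49234526e-03,  9.71375241e-01,  2.37537218e-01,
         5.69130226e-03],
       [ 6.47445032e-04, -2.37539473e-01,  9.71377671e-01,
         4.28854928e-01],
       [ 0.00000000e+00,  0.00000000e+00,  0.00000000e+00,
         1.00000000e+00]])}
```

View pics/wr1.png

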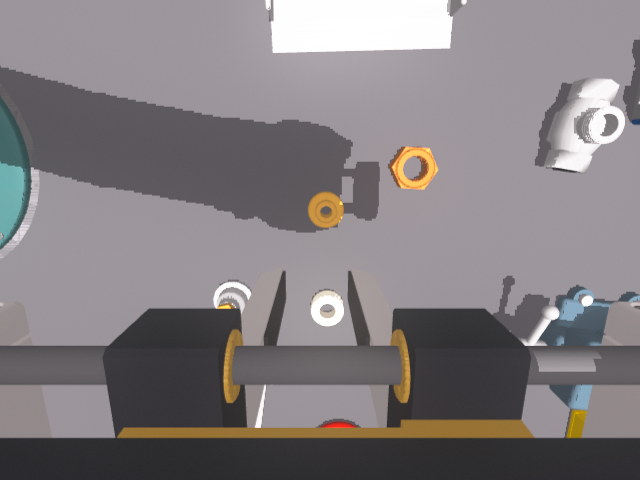

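The wrist view shows the nut at (414,167), the gland at (326,209), the spacer at (327,308) and the lip edge from (273,52) to (451,47).

Run:
```python
from h import *
import pickle
c=pickle.load(open("wr1.pkl","rb"))
for n,u,v,z in [("nut",414.5,167,.022),("gland",326,209.5,.02),("spacer",327,308,.02),("lipR",273,52,0),("lipL",451,47,0),("bonnet",233,298,.004)]: print(n,w("",u,v,z,c).round(4))
plan([.495,-.225,.30],0)
```

```text
nut [ 0.5889 -0.0085  0.022 ]
gland [ 0.4895 -0.0574  0.02  ]
spacer [ 0.4919 -0.1816  0.02  ]
lipR [0.4299 0.1149 0.    ]
lipL [0.6263 0.1204 0.    ]
bonnet [ 0.371  -0.1753  0.004 ]
t 3.05 pos [ 0.4773 -0.0623  0.4498] az 0.07 F [-0.4  0.2  0.7] grip 0.32043482107539806
slide [-1.085  0.117  0.998] roll 0.002
```

All three views agree within a few mm: nut (.5885,-.008), gland (.490,-.0575) and spacer (.492,-.182). The nut goes first. I'll close the fingers to a gap of about 14 mm and come in behind it with azimuth 5°.

Run:
```python
from h import *
plan([.593,-.060,.30],5)
```

```text
t 3.05 pos [ 0.4773 -0.0623  0.4498] az 0.07 F [-0.4  0.2  0.7] grip 0.32043482107539806
slide [0.014 0.771 0.999] roll -0.11
```

Request:
jog_arm(series=[{"hand":0.7,"slide":[0.014,0.77,0],"roll":-0.11},{"hand":0.7,"slide":[0.014,0.77,0.2],"roll":-0.11},{"hand":0.7,"slide":[0.014,0.77,0.5],"roll":-0.11},{"hand":0.7,"slide":[0.014,0.77,0.8],"roll":-0.11},{"hand":0.7,"slide":[0.014,0.77,1],"roll":-0.11},{"hand":0.7,"slide":[0.014,0.77,1],"roll":-0.11},{"hand":0.7,"slide":[0.014,0.77,1],"roll":-0.11},{"hand":0.7,"slide":[0.014,0.77,1],"roll":-0.11}])

```text
time: 3.85
eef_pos: [0.5934, -0.0612, 0.302]
eef_rot: [2.123, 2.313, 0.003]
ft_force: [0.4, 0.9, 0.4]
gripper_width: 0.153
gripper_force: 0.0
```

Run:
```python
from h import *
plan([.593,-.060,.205],5)
```

```text
t 3.85 pos [ 0.5934 -0.0612  0.302 ] az 4.89 F [0.4 0.9 0.4] grip 0.15263694932675623
slide [ 0.008 -0.004  0.647] roll -0.002
```

Request:
jog_arm(series=[{"hand":0.7,"slide":[0,0,0.25],"roll":0},{"hand":0.7,"slide":[0,0,0.45],"roll":0},{"hand":0.7,"slide":[0,0,0.58],"roll":0},{"hand":0.7,"slide":[0,0,0.64],"roll":0},{"hand":0.7,"slide":[0,0,0.64],"roll":0},{"hand":0.7,"slide":[0,0,0.64],"roll":0}])

```text
time: 4.45
eef_pos: [0.5934, -0.0612, 0.2053]
eef_rot: [2.124, 2.313, 0.002]
ft_force: [1.0, 0.6, 0.5]
gripper_width: 0.151
gripper_force: 0.0
```

Request:
jog_arm(series=[{"hand":0.7,"slide":[0.04,0,0],"roll":0},{"hand":0.7,"slide":[0.08,0,0],"roll":0},{"hand":0.7,"slide":[0.12,0,0],"roll":0},{"hand":0.7,"slide":[0.16,0,0],"roll":0},{"hand":0.7,"slide":[0.21,0,0],"roll":0},{"hand":0.7,"slide":[0.26,0,0],"roll":0},{"hand":0.7,"slide":[0.32,0,0],"roll":0},{"hand":0.7,"slide":[0.38,0,0],"roll":0},{"hand":0.7,"slide":[0.44,0,0],"roll":0},{"hand":0.7,"slide":[0.5,0,0],"roll":0},{"hand":0.7,"slide":[0.56,0,0],"roll":0},{"hand":0.7,"slide":[0.62,0,0],"roll":0},{"hand":0.7,"slide":[0.68,0,0],"roll":0},{"hand":0.7,"slide":[0.74,0,0],"roll":0},{"hand":0.7,"slide":[0.8,0,0],"roll":0},{"hand":0.7,"slide":[0.85,0,0],"roll":0},{"hand":0.7,"slide":[0.89,0,0],"roll":0},{"hand":0.7,"slide":[0.91,0,0],"roll":0},{"hand":0.7,"slide":[0.91,0,0],"roll":0}])

```text
time: 6.35
eef_pos: [0.5812, 0.0754, 0.2036]
eef_rot: [-2.124, -2.314, -0.0]
ft_force: [-0.0, -0.1, 0.9]
gripper_width: 0.155
gripper_force: 0.0
```

Run:
```python
from h import *
plan([.568,.219,.205],5)
im=manip.capture("top")[190:320,120:330];cv2.imwrite("pics/t2.png",cv2.resize(im[:,:,::-1],None,fx=3,fy=3,interpolation=2))
```

```text
t 6.35 pos [0.5812 0.0754 0.2036] az 4.9 F [-0.  -0.1  0.9] grip 0.15467433530763353
slide [ 0.961 -0.006 -0.009] roll -0.002
```

View pics/t2.png

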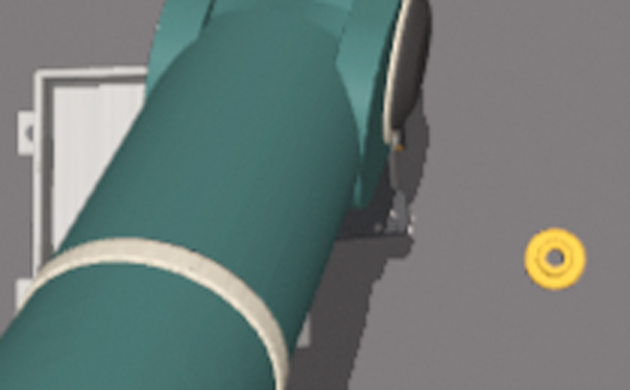

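The arm hides the nut in this view, though the nut has left its old spot and the gland is untouched. I'll continue the push.

Request:
jog_arm(series=[{"hand":0.7,"slide":[0.03,0,-0.01],"roll":0},{"hand":0.7,"slide":[0.07,0,-0.01],"roll":0},{"hand":0.7,"slide":[0.12,0,-0.01],"roll":0},{"hand":0.7,"slide":[0.18,0,-0.01],"roll":0},{"hand":0.7,"slide":[0.24,0,-0.01],"roll":0},{"hand":0.7,"slide":[0.3,0,-0.01],"roll":0},{"hand":0.7,"slide":[0.36,0,-0.01],"roll":0},{"hand":0.7,"slide":[0.42,0,-0.01],"roll":0},{"hand":0.7,"slide":[0.48,0,-0.01],"roll":0},{"hand":0.7,"slide":[0.54,0,-0.01],"roll":0},{"hand":0.7,"slide":[0.6,0,-0.01],"roll":0},{"hand":0.7,"slide":[0.66,0,-0.01],"roll":0},{"hand":0.7,"slide":[0.72,0,-0.01],"roll":0},{"hand":0.7,"slide":[0.78,0,-0.01],"roll":0},{"hand":0.7,"slide":[0.84,0,-0.01],"roll":0},{"hand":0.7,"slide":[0.89,0,-0.01],"roll":0},{"hand":0.7,"slide":[0.93,0,-0.01],"roll":0},{"hand":0.7,"slide":[0.95,0,-0.01],"roll":0},{"hand":0.7,"slide":[0.95,0,-0.01],"roll":0}])

```text
time: 8.3
eef_pos: [0.569, 0.2174, 0.2051]
eef_rot: [-2.124, -2.314, -0.0]
ft_force: [0.4, 1.0, 0.2]
gripper_width: 0.151
gripper_force: 0.0
```

Request:
jog_arm(series=[{"hand":0.7,"slide":[-0.05,0,0],"roll":0},{"hand":0.7,"slide":[-0.15,0,0],"roll":0},{"hand":0.7,"slide":[-0.25,0,-0.1],"roll":0},{"hand":0.7,"slide":[-0.45,0,-0.4],"roll":0},{"hand":0.7,"slide":[-0.75,0,-0.7],"roll":0},{"hand":0.7,"slide":[-1,0,-0.7],"roll":0},{"hand":0.7,"slide":[-1,0,-0.7],"roll":0},{"hand":0.7,"slide":[-1,0,-0.7],"roll":0}])

```text
time: 9.1
eef_pos: [0.5819, 0.0647, 0.3115]
eef_rot: [2.129, 2.309, 0.002]
ft_force: [0.3, 0.2, -0.3]
gripper_width: 0.149
gripper_force: 0.0
```

Run:
```python
from h import *
plan([.487,-.106,.30],-5)
```

```text
t 9.1 pos [0.5819 0.0647 0.3115] az 4.64 F [ 0.3  0.2 -0.3] grip 0.14948251555693906
slide [-1.083 -0.722  0.075] roll 0.214
```

Run:
```python
from h import *
im=manip.capture("wrist");cv2.imwrite("pics/wr2.png",im[:,:,::-1])
```

```text
(no output)
```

View pics/wr2.png

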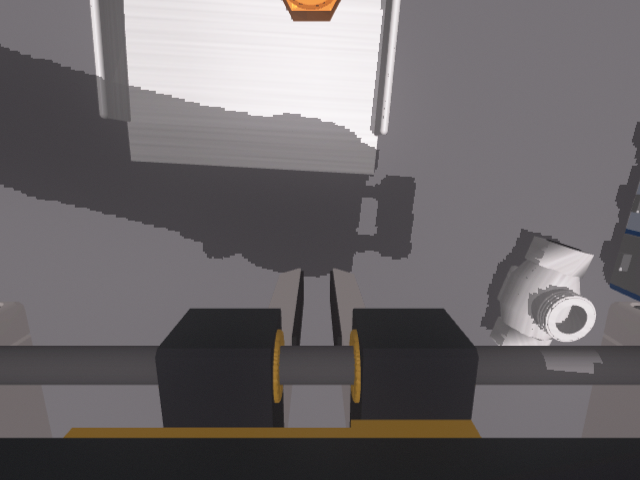

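Request:
jog_arm(series=[{"hand":0.7,"slide":[-1,-0.72,0],"roll":0.19},{"hand":0.7,"slide":[-1,-0.72,0],"roll":0.19},{"hand":0.7,"slide":[-1,-0.72,0],"roll":0.19},{"hand":0.7,"slide":[-1,-0.72,0],"roll":0.19},{"hand":0.7,"slide":[-1,-0.72,0],"roll":0.19},{"hand":0.7,"slide":[-1,-0.72,0],"roll":0.19},{"hand":0.7,"slide":[-1,-0.72,0],"roll":0.19}])

```text
time: 9.85
eef_pos: [0.4876, -0.0899, 0.31]
eef_rot: [-2.289, -2.151, 0.0]
ft_force: [1.0, 0.3, -0.8]
gripper_width: 0.15
gripper_force: 0.0
```

Run:
```python
from h import *
plan([.4866,-.106,.2055],-3.8)
```

```text
t 9.85 pos [ 0.4876 -0.0899  0.31  ] az -3.56 F [ 1.   0.3 -0.8] grip 0.14966504089040625
slide [-0.108  0.     0.697] roll 0.005
```

The nut lies flat, well inside the pan, at about (312,5), and the valve body hasn't moved. Next is the gland.

Request:
jog_arm(series=[{"hand":0.7,"slide":[-0.108,0,0.1],"roll":0},{"hand":0.7,"slide":[-0.108,0,0.3],"roll":0},{"hand":0.7,"slide":[-0.108,0,0.5],"roll":0},{"hand":0.7,"slide":[-0.108,0,0.63],"roll":0},{"hand":0.7,"slide":[-0.108,0,0.69],"roll":0},{"hand":0.7,"slide":[-0.108,0,0.69],"roll":0},{"hand":0.7,"slide":[-0.108,0,0.69],"roll":0}])

```text
time: 10.55
eef_pos: [0.4865, -0.1071, 0.2073]
eef_rot: [2.291, 2.149, 0.0]
ft_force: [-0.6, -0.1, 0.1]
gripper_width: 0.15
gripper_force: 0.0
```

Request:
jog_arm(series=[{"hand":0.7,"slide":[0.04,0,0],"roll":0},{"hand":0.7,"slide":[0.08,0,0],"roll":0},{"hand":0.7,"slide":[0.12,0,0],"roll":0},{"hand":0.7,"slide":[0.16,0,0],"roll":0},{"hand":0.7,"slide":[0.21,0,0],"roll":0},{"hand":0.7,"slide":[0.26,0,0],"roll":0},{"hand":0.7,"slide":[0.32,0,0],"roll":0},{"hand":0.7,"slide":[0.38,0,0],"roll":0},{"hand":0.7,"slide":[0.44,0,0],"roll":0},{"hand":0.7,"slide":[0.5,0,0],"roll":0},{"hand":0.7,"slide":[0.56,0,0],"roll":0},{"hand":0.7,"slide":[0.62,0,0],"roll":0},{"hand":0.7,"slide":[0.68,0,0],"roll":0},{"hand":0.7,"slide":[0.74,0,0],"roll":0},{"hand":0.7,"slide":[0.8,0,0],"roll":0},{"hand":0.7,"slide":[0.86,0,0],"roll":0},{"hand":0.7,"slide":[0.92,0,0],"roll":0},{"hand":0.7,"slide":[0.97,0,0],"roll":0},{"hand":0.7,"slide":[1,0,0],"roll":0}])

```text
time: 12.45
eef_pos: [0.4957, 0.0431, 0.2067]
eef_rot: [-2.291, -2.15, 0.0]
ft_force: [-0.3, -2.0, 0.2]
gripper_width: 0.148
gripper_force: 0.9
```

Run:
```python
from h import *
plan([.508,.224,.2055],-3.8)
```

```text
t 12.45 pos [0.4957 0.0431 0.2067] az -3.65 F [-0.3 -2.   0.2] grip 0.14759443531458155
slide [1.209 0.005 0.008] roll 0.003
```

Request:
jog_arm(series=[{"hand":0.7,"slide":[0.05,0,0.005],"roll":0},{"hand":0.7,"slide":[0.11,0,0.005],"roll":0},{"hand":0.7,"slide":[0.17,0,0.005],"roll":0},{"hand":0.7,"slide":[0.23,0,0.005],"roll":0},{"hand":0.7,"slide":[0.29,0,0.005],"roll":0},{"hand":0.7,"slide":[0.35,0,0.005],"roll":0},{"hand":0.7,"slide":[0.41,0,0.005],"roll":0},{"hand":0.7,"slide":[0.47,0,0.005],"roll":0},{"hand":0.7,"slide":[0.53,0,0.005],"roll":0},{"hand":0.7,"slide":[0.59,0,0.005],"roll":0},{"hand":0.7,"slide":[0.65,0,0.005],"roll":0},{"hand":0.7,"slide":[0.71,0,0.005],"roll":0},{"hand":0.7,"slide":[0.77,0,0.005],"roll":0},{"hand":0.7,"slide":[0.83,0,0.005],"roll":0},{"hand":0.7,"slide":[0.89,0,0.005],"roll":0},{"hand":0.7,"slide":[0.95,0,0.005],"roll":0},{"hand":0.7,"slide":[1,0,0.005],"roll":0}])

```text
time: 14.15
eef_pos: [0.5053, 0.1928, 0.2059]
eef_rot: [2.291, 2.149, -0.0]
ft_force: [0.2, -1.5, 1.0]
gripper_width: 0.151
gripper_force: 0.8
```

Request:
jog_arm(series=[{"hand":0.7,"slide":[0.05,0,0],"roll":0},{"hand":0.7,"slide":[0.1,0,0],"roll":0},{"hand":0.7,"slide":[0.15,0,0],"roll":0},{"hand":0.7,"slide":[0.19,0,0],"roll":0},{"hand":0.7,"slide":[0.21,0,0],"roll":0},{"hand":0.7,"slide":[0.21,0,0],"roll":0},{"hand":0.7,"slide":[0.15,0,0],"roll":0},{"hand":0.7,"slide":[0,0,0],"roll":0},{"hand":0.7,"slide":[-0.15,0,-0.15],"roll":0},{"hand":0.7,"slide":[-0.4,0,-0.4],"roll":0},{"hand":0.7,"slide":[-0.7,0,-0.7],"roll":0},{"hand":0.7,"slide":[-1,0,-0.7],"roll":0},{"hand":0.7,"slide":[-1,0,-0.7],"roll":0},{"hand":0.7,"slide":[-1,0,-0.7],"roll":0}])

```text
time: 15.55
eef_pos: [0.4953, 0.0402, 0.3113]
eef_rot: [2.296, 2.145, 0.001]
ft_force: [0.4, 0.9, -0.0]
gripper_width: 0.149
gripper_force: 0.0
```

Run:
```python
from h import *
im=manip.capture("wrist");cv2.imwrite("pics/wr3.png",im[:,:,::-1])
plan([.494,-.228,.31],2)
```

```text
t 15.6 pos [0.4954 0.0419 0.3108] az -3.76 F [-0.   0.5  0.4] grip 0.15342837612469915
slide [-1.796  0.109  0.004] roll -0.128
```

View pics/wr3.png

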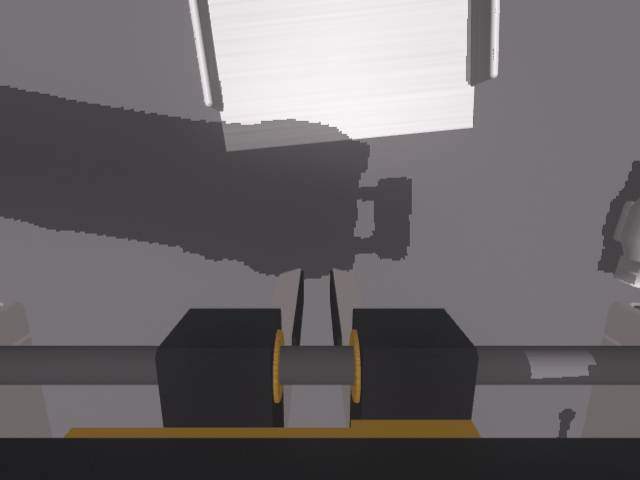

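The lip area is clear and the gland is deep in the pan, out of view. Next I'll go behind the spacer with azimuth 2.8°.

Request:
jog_arm(series=[{"hand":0.7,"slide":[-0.9,0.055,0],"roll":-0.145},{"hand":0.7,"slide":[-0.9,0.055,0],"roll":-0.145},{"hand":0.7,"slide":[-0.9,0.055,0],"roll":-0.145},{"hand":0.7,"slide":[-0.9,0.055,0],"roll":-0.145},{"hand":0.7,"slide":[-0.9,0.055,0],"roll":-0.145}])

```text
time: 16.1
eef_pos: [0.4953, -0.0923, 0.3102]
eef_rot: [-2.165, -2.275, 0.001]
ft_force: [0.2, 0.6, -0.6]
gripper_width: 0.148
gripper_force: 0.0
```

Run:
```python
from h import *
plan([.4943,-.230,.206],2.8)
```

```text
t 16.1 pos [ 0.4953 -0.0923  0.3102] az 2.84 F [ 0.2  0.6 -0.6] grip 0.14784106750194234
slide [-0.916 -0.051  0.695] roll 0.001
```

Request:
jog_arm(series=[{"hand":0.7,"slide":[-0.916,-0.05,0],"roll":0},{"hand":0.7,"slide":[-0.916,-0.05,0],"roll":0},{"hand":0.7,"slide":[-0.916,-0.05,0],"roll":0},{"hand":0.7,"slide":[-0.916,-0.05,0],"roll":0},{"hand":0.7,"slide":[-0.916,-0.05,0.2],"roll":0},{"hand":0.7,"slide":[-0.916,-0.05,0.4],"roll":0},{"hand":0.7,"slide":[-0.916,-0.05,0.58],"roll":0},{"hand":0.7,"slide":[-0.916,-0.05,0.69],"roll":0},{"hand":0.7,"slide":[-0.916,-0.05,0.69],"roll":0},{"hand":0.7,"slide":[-0.916,-0.05,0.69],"roll":0}])

```text
time: 17.1
eef_pos: [0.495, -0.23, 0.2079]
eef_rot: [2.164, 2.277, -0.0]
ft_force: [-0.2, 0.4, 0.9]
gripper_width: 0.15
gripper_force: 0.0
```

Request:
jog_arm(series=[{"hand":0.7,"slide":[0.04,0,0],"roll":0},{"hand":0.7,"slide":[0.08,0,0],"roll":0},{"hand":0.7,"slide":[0.12,0,0],"roll":0},{"hand":0.7,"slide":[0.16,0,0],"roll":0},{"hand":0.7,"slide":[0.2,0,0],"roll":0},{"hand":0.7,"slide":[0.25,0,0],"roll":0},{"hand":0.7,"slide":[0.3,0,0],"roll":0},{"hand":0.7,"slide":[0.36,0,0],"roll":0},{"hand":0.7,"slide":[0.42,0,0],"roll":0},{"hand":0.7,"slide":[0.48,0,0],"roll":0},{"hand":0.7,"slide":[0.54,0,0],"roll":0},{"hand":0.7,"slide":[0.6,0,0],"roll":0},{"hand":0.7,"slide":[0.66,0,0],"roll":0},{"hand":0.7,"slide":[0.72,0,0],"roll":0},{"hand":0.7,"slide":[0.78,0,0],"roll":0},{"hand":0.7,"slide":[0.84,0,0],"roll":0},{"hand":0.7,"slide":[0.9,0,0],"roll":0},{"hand":0.7,"slide":[0.95,0,0],"roll":0},{"hand":0.7,"slide":[1,0,0],"roll":0}])

```text
time: 19.0
eef_pos: [0.487, -0.0801, 0.2075]
eef_rot: [2.166, 2.276, -0.0]
ft_force: [1.5, -1.1, 0.2]
gripper_width: 0.152
gripper_force: 0.1
```

Run:
```python
from h import *
plan([.4755,.178,.206],2.8)
```

```text
t 19.0 pos [ 0.487  -0.0801  0.2075] az 2.84 F [ 1.5 -1.1  0.2] grip 0.15197129137500537
slide [1.722 0.009 0.01 ] roll 0.001
```

Request:
jog_arm(series=[{"hand":0.7,"slide":[0.05,0,0.005],"roll":0},{"hand":0.7,"slide":[0.11,0,0.005],"roll":0},{"hand":0.7,"slide":[0.17,0,0.005],"roll":0},{"hand":0.7,"slide":[0.23,0,0.005],"roll":0},{"hand":0.7,"slide":[0.29,0,0.005],"roll":0},{"hand":0.7,"slide":[0.35,0,0.005],"roll":0},{"hand":0.7,"slide":[0.41,0,0.005],"roll":0},{"hand":0.7,"slide":[0.47,0,0.005],"roll":0},{"hand":0.7,"slide":[0.53,0,0.005],"roll":0},{"hand":0.7,"slide":[0.59,0,0.005],"roll":0},{"hand":0.7,"slide":[0.65,0,0.005],"roll":0},{"hand":0.7,"slide":[0.71,0,0.005],"roll":0},{"hand":0.7,"slide":[0.77,0,0.005],"roll":0},{"hand":0.7,"slide":[0.83,0,0.005],"roll":0},{"hand":0.7,"slide":[0.89,0,0.005],"roll":0},{"hand":0.7,"slide":[0.95,0,0.005],"roll":0},{"hand":0.7,"slide":[1,0,0.005],"roll":0}])

```text
time: 20.7
eef_pos: [0.4796, 0.0699, 0.2067]
eef_rot: [2.165, 2.276, -0.0]
ft_force: [-0.0, -0.1, -0.3]
gripper_width: 0.151
gripper_force: 0.1
```

Request:
jog_arm(series=[{"hand":0.7,"slide":[0.05,0,0.005],"roll":0},{"hand":0.7,"slide":[0.11,0,0.005],"roll":0},{"hand":0.7,"slide":[0.17,0,0.005],"roll":0},{"hand":0.7,"slide":[0.23,0,0.005],"roll":0},{"hand":0.7,"slide":[0.29,0,0.005],"roll":0},{"hand":0.7,"slide":[0.35,0,0.005],"roll":0},{"hand":0.7,"slide":[0.41,0,0.005],"roll":0},{"hand":0.7,"slide":[0.47,0,0.005],"roll":0},{"hand":0.7,"slide":[0.53,0,0.005],"roll":0},{"hand":0.7,"slide":[0.59,0,0.005],"roll":0},{"hand":0.7,"slide":[0.64,0,0.005],"roll":0},{"hand":0.7,"slide":[0.68,0,0.005],"roll":0},{"hand":0.7,"slide":[0.71,0,0.005],"roll":0},{"hand":0.7,"slide":[0.72,0,0.005],"roll":0},{"hand":0.7,"slide":[0.72,0,0.005],"roll":0}])

```text
time: 22.2
eef_pos: [0.4743, 0.177, 0.2059]
eef_rot: [2.166, 2.276, -0.0]
ft_force: [0.2, 0.6, 1.0]
gripper_width: 0.153
gripper_force: 0.0
```

Request:
jog_arm(series=[{"hand":0.7,"slide":[-0.05,0,0],"roll":0},{"hand":0.7,"slide":[-0.15,0,0],"roll":0},{"hand":0.7,"slide":[-0.3,0,-0.15],"roll":0},{"hand":0.7,"slide":[-0.3,0,-0.4],"roll":0},{"hand":0.7,"slide":[-0.3,0,-0.7],"roll":0},{"hand":0.7,"slide":[-0.3,0,-1],"roll":0},{"hand":0.7,"slide":[-0.5,0,-1],"roll":0},{"hand":0.7,"slide":[-0.5,0,-1],"roll":0},{"hand":0.7,"slide":[-0.5,0,-1],"roll":0}])

```text
time: 23.1
eef_pos: [0.4778, 0.1006, 0.3558]
eef_rot: [-2.168, -2.273, -0.0]
ft_force: [1.0, -0.1, -0.5]
gripper_width: 0.155
gripper_force: 0.0
```

Run:
```python
from h import *
plan([.4755,.178,.206],2.8)
im=manip.capture("wrist");cv2.imwrite("pics/wr4.png",im[:,:,::-1])
```

```text
t 23.1 pos [0.4778 0.1006 0.3558] az 2.71 F [ 1.  -0.1 -0.5] grip 0.15512027823352176
slide [0.516 0.009 0.999] roll -0.002
```

View pics/wr4.png

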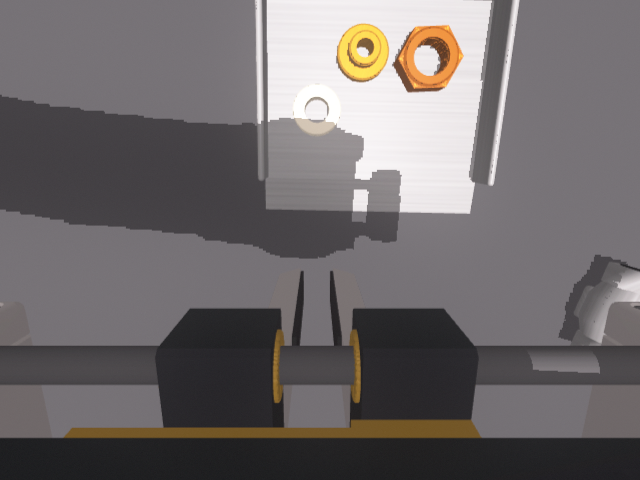

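All three parts lie flat on the pan floor: gland (363,52), nut (431,57), spacer (317,110). The arm is clear and the spacer sits well past the lip, so I'm handing in.

```bash
python3 -c "
from cell import manip
print(manip.close_job())"
```

```text
the job is handed in; nothing more can be done
None
```

I slid the bonnet nut, nylon spacer and packing gland into the parts pan, and the last wrist picture shows all three flat and wholly inside; I handed the job in at about 23 s, without a final overhead picture to confirm the other items stayed put.

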